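# Hang the temperature logger on the plasma basket's rim

### The arm

A 7-joint arm with a two-finger parallel gripper is mounted at the origin on the work surface. World frame = base frame: x ahead of the robot, y to its left, z up, the work surface at z = 0. Lengths are in m, angles in degrees, forces in N, time in s.
With the tool pointing down it reaches from about 0.4 to 0.875 m from the base axis. Payload 4.4 kg.
Tool frame: the origin (TCP) lies midway between the tips of the shut fingers; the grasp point (between the pads) lies 19 mm behind it (r.hold_point_z is the distance from the TCP to the grasp point, in m); z points along the fingers, x is the direction in which the jaws open and shut, and the axes are right-handed (so a half turn about z gives the same grasp; the last joint's range is limited). The gripper opens to 85 mm and grips with 20 to 120 N. Pads are 22 mm wide; open, the fingers measure 114 mm over their backs; the gripper's body (76 mm by 85 mm) begins 54 mm behind the grasp point. The pads swing forward as they close: fully open they stand 13 mm farther back than shut.
Start: joints at [-76.478, 36.005, 2.206, 86.941, -1.547, 57.084, -1.146], TCP at [0.193, 0.621, 0.231] pointing down, gripper open.
Joint ranges: [-175.42, 175.42], [-21.48, 121.26], [-71.46, 75.88], [10.55, 141.38], [-63.04, 243.04], [13.31, 113.54], [-168.57, 168.57]. Speed limits (degrees/s): [147.25, 147.25, 180, 180, 180, 180, 180].

### API

Orientations are given as a 3x3 rotation matrix whose columns are the frame's x, y, z axes.
In Python, from station import get_state, imaging, order, r gives the robot as it stands.
- The arm moves only by the shell command python3 -m handwheel 'ROWS' [FORCE]. ROWS is JSON, a list of rows, each a list of 7 numbers: the shift along the tool's x, y, z each as a share of 1 m, from -1 to 1, then the turn, a rotation vector about the tool's x, y, z each as a share of 2 pi rad, from -1 to 1, then the gripper command: -1 is shut, 1 is fully open, values between are in proportion. A call has 1 to 20 rows; each row is the pose to reach, as a shift and turn from the pose commanded when the call began, along the tool's axes at that moment, turning the shorter way round; what a row does not reach only later rows make up. A row lasts 1/12 s, in which the tool goes at most 41.7 mm and 7.16 degrees, less where a joint would pass 70% of its speed; a pose out of reach is approached as far as the arm can. A call with a number of a shift or a turn outside -1 to 1 is refused whole. A call with a gripper value outside its range is refused whole. The fingers move at their own pace and stop on an object; FORCE is the grip in N (left out, the last holds). Time passes only in rows, so rows that repeat a pose let the fingers close. It gives the time, the measured TCP pose, the force and the opening at its end, in the units of the state.
- get_state(): the state, without advancing time (a new reading comes with each control period).
- imaging.capture(name): name is "scene" or "top" or "wrist"; returns (picture, depth): 420x560x3 uint8, red, green, blue; 420x560 float32, m along the optical axis (not along the pixel's ray), 0 where there is no reading.
- imaging.get_calibration(name): a dict with "vfov" (degrees; the focal length in pixels is half the picture's height over the tangent of half this angle, whatever the lens; pixels are square), "cx", "cy" (the principal point, pixels), "dist_coeffs" ([k1, k2, p1, p2, k3] as OpenCV has them; the pictures are not rectified), "eye" and "attitude" of the camera in the world. Camera axes: x right, y up, looking along -z (the intrinsics and any distortion apply to the point x, -y, -z); pixel columns grow to the right and rows downward; lengths in m; the calibration is good to about 2 mm. A picture is of the moment at which its call begins: read the wrist's pose just before it. get_calibration takes no time and is no camera call; for the wrist camera it gives the pose at the moment of the call.
- order.hand_in(): hands the job in, once; it reports no verdict.
The state is a dict: "time": time; "joints": joint angles; "joint_velocities": joint speeds; "joint_efforts": joint torques, N m; "position": TCP position; "ee_rot": TCP orientation; "force": force on the tool from outside, world axes, zero at the start; "moment": the same for the moment, N m; "gripper_width": opening from 0.0 (shut) to 1.0 (fully open).
Only numpy, scipy, OpenCV 4.12 (cv2) and the standard library are available. Lean on these libraries where they do the work, as an engineer would, in place of code of your own. Each camera call takes 0.05 s, during which the arm holds its last target.

### The job

Take the white temperature logger out of its dock and hang it by its own hook over the far rim of the blue basket, case outside and screen facing out, with the hook settled all the way down in the notch beside the red stop: slide it gently along the rim until it meets the stop, feel it down into the notch, and only then let go. Press and push it only lightly against the basket (about 5 N, never over 20 N) and lower it slowly onto it, do not drop it in, and leave everything else where it is.

Things in the scene. Friction and masses are not known exactly. Their poses are not given: they have to be found in the camera images.
- logger: White temperature logger, 80 to 180 g, with a hook on its back and a green grip on top, 122 mm tall in all. Origin: centre of the case's underside; z up, +x out of the face with the small screen. Case 24 (x) x 50 (y) x 70 (z) mm. It starts upright in the dock.
- logger_grip (a point): Centre of the logger's green grip block, 96 mm above its underside, at its x = -17 mm, y = 0. Block 14 (x) x 28 (y) x 52 (z) mm, standing on the hook's flat top (z = 70 to 122 mm); hold the logger by it. Axes as the logger's.
- logger_slot (a point): Top middle of the slot in the logger's dark steel hook, at its x = -17, y = 0, z = 64 mm; axes as the logger's. The slot is 10 mm wide in x, between case back (x = -12) and a tail 4 mm thick (x = -22 to -26) that reaches down to z = 35 mm, its last 9 mm bent slightly outward. Hook 30 mm wide in y, its flat top 6 mm thick. The slot opens downward.
- dock: Fixed grey charging dock, an open pocket 40 (x) x 66 (y) x 24 mm with its inner floor at 8 mm; the logger stands in it with 3 mm of play each side and lifts straight out. Origin: centre of its underside. It is left or right of the basket; a fixed black hand scanner on a stand, 110 mm tall, is on the other side.
- basket: Fixed blue basket, 220 (x) x 350 (y) mm. Origin: centre of its underside; +x away from the robot, +y to the robot's left. Its far (+x) wall carries the steel rail to hang on. Blue corner caps 11 mm thick, up to z = 129 mm, cover the rail beyond 110 mm either side of its middle. With the hook home in the notch the logger's origin is at x = 121 to 127, z = 51 mm here.
- basket_rail (a point): Middle of the rail's top edge (basket x = 108, y = 0, z = 125 mm); axes as the basket's. Rail 6 mm thick in x, running along y, level and rigid. It has one square notch, 34 mm wide in y, 10 mm deep. The notch is set anew each time, its centre anywhere from y = 0 to +55 mm from here, given by no reading: find it by sight or by feel. No notch at y < -17 mm.
- basket_in (a point): Middle of the basket's inner floor, 6 mm above the table; axes as the basket's. About the red stop: it stands right at the notch's +y edge, as thick as the rail, 10 mm long in y, 12 mm above the rail's top. A hook slid along the rail towards +y from about y = -65 mm passes onto the notch and meets the stop; it then has up to 4 mm of play in y to go down.
- bottle_a: amber glass bottle, 44 mm wide, 95 mm tall, standing in the near right part of the basket; origin: centre of its underside. Leave alone.
- bottle_b: the second amber bottle, same size, beside the first in the basket; origin: centre of its underside. Leave alone.
- carton: brown carton 70 x 110 x 60 mm in the near left part of the basket; origin: centre of its underside. Leave alone.
- calculator: black desk calculator 130 x 80 x 15 mm, loose on the table at the far right; origin: centre of its underside. Leave alone.
- stapler: blue stapler 110 x 34 x 40 mm, loose on the table at the far left; origin: centre of its underside. Leave alone.
- pen_cup: white plastic cup, 72 mm wide, 90 mm tall, loose on the table beyond the basket; origin: centre of its underside. Leave alone.

How it is judged (in metres and radians):
On the way, in this order (a step that is already met when the one before it is completed fails the run):
1. the logger has been lifted clear of its dock (z of logger in the frame of dock above 0.04 m), for 0.1 s.
2. the hook is all the way down in the notch while the fingers still hold the logger (z of logger in the frame of basket between 0.0475 and 0.054 m and x of logger in the frame of basket between 0.118 and 0.13 m and y of logger in the frame of basket between -0.02 and 0.075 m and angle between logger's own z axis and vertical below 0.1 rad and angle between the x axis of logger and the x axis of basket, either way round below 0.12 rad and contact force between the fingers and logger above 0.5 N), for 0.2 s.
At the end, for the whole second after the job is handed in: The logger hangs at rest, its hook down in the notch: origin 47.5 to 54 mm above the basket's underside, at 118 to 130 mm in basket x and -20 to 75 mm in basket y, upright within 0.10 rad, square to the rim within 0.12 rad, bearing on the basket (z of logger in the frame of basket between 0.0475 and 0.054 m and x of logger in the frame of basket between 0.118 and 0.13 m and y of logger in the frame of basket between -0.02 and 0.075 m and angle between logger's own z axis and vertical below 0.1 rad and angle between the x axis of logger and the x axis of basket, either way round below 0.12 rad and linear speed of logger below 0.02 m/s and angular speed of logger below 0.2 rad/s and contact force between logger and basket above 0.2 N); the robot touches nothing.
It fails at once if the logger is pressed or pushed against the basket with more than 20 N (contact force between logger and basket above 20 N).
It fails at once if the hand or arm pushes the basket with more than 20 N (contact force between any of the fingers, the arm and basket above 20 N).
It fails at once if a bystander is moved by more than 20 mm (distance of any of bottle_a, bottle_b, carton, calculator, stapler, pen_cup from where it was at the start of the episode above 0.02 m).
It also fails if it takes over 58 s, if anything falls off the work surface, if the arm or the gripper's body presses on something with over 40 N, if the wrist force passes 120 N, or if a joint passes its speed limit or range.

## Working session

There is one attempt and no reset: what is moved stays moved. The work goes in short steps, Python scripts to look and compute and a shell command to move; the robot and the scene stay as the last step left them, time stands still between calls to the robot, and variables do not carry over. Pictures are saved under pics/ and viewed, and the job is handed in when it is done.

```bash
ls; mkdir -p pics; cat > h.py <<'E'
import numpy as np, cv2
from station import get_state, imaging, order, r
def cap(name,fn):
    c=imaging.get_calibration(name); p,d=imaging.capture(name)
    cv2.imwrite('pics/'+fn+'.png',p[:,:,::-1]); np.savez('pics/'+fn+'.npz',p=p,d=d,**{k:np.array(v) for k,v in c.items()})
    return p,d,c
def load(fn):
    z=np.load('pics/'+fn+'.npz'); return z['p'],z['d'],{k:z[k] for k in ('vfov','cx','cy','dist_coeffs','eye','attitude')}
def K(c,h=420):
    f=h/2/np.tan(np.radians(float(c['vfov']))/2); return np.array([[f,0,float(c['cx'])],[0,f,float(c['cy'])],[0,0,1]])
def rays(c,uv):
    u=cv2.undistortPoints(np.array(uv,float).reshape(-1,1,2),K(c),np.array(c['dist_coeffs'],float)).reshape(-1,2)
    R=np.array(c['attitude']); return np.c_[u[:,0],-u[:,1],-np.ones(len(u))]@R.T
def plane(c,uv,z):
    d=rays(c,uv); e=np.array(c['eye']); return e+d*((z-e[2])/d[:,2])[:,None]
def pts(c,uv,dep):
    return np.array(c['eye'])+rays(c,uv)*np.array(dep)[:,None]
E
python3 - <<'E'
from h import *
print(get_state())
for n in ('scene','top','wrist'):
    p,d,c=cap(n,n+'0'); print(n,c)
E
```

```text
pics
{'time': 0.0, 'joints': array([-76.47813924,  36.05861499,   2.20153052,  86.99666282,
        -1.54659068,  57.08517064,  -1.14614583]), 'joint_velocities': array([ 0.02294767, -0.10105684,  0.03594932, -0.04530962,  0.01607441,
        0.03451145, -0.0574968 ]), 'joint_efforts': array([-5.44084505e-04, -5.63405156e+01,  1.22666940e+00, -1.93444616e+01,
        1.13216811e-02,  1.08885768e-02, -2.12963940e-07]), 'position': array([0.19298065, 0.62002186, 0.23038848]), 'ee_rot': array([[ 2.97226313e-01,  9.54806897e-01, -5.54748904e-04],
       [ 9.54805100e-01, -2.97226830e-01, -1.85252932e-03],
       [-1.93369403e-03,  2.09433769e-05, -9.99998130e-01]]), 'force': array([-0.87288754,  0.58987822,  0.55574454]), 'moment': array([-0.04696322, -0.09545798,  0.03031774]), 'gripper_width': 0.9951067439775787}
scene {'vfov': 45.64558163227556, 'cx': 266.5706547874767, 'cy': 217.55074650161436, 'dist_coeffs': array([-0.06794719,  0.        ,  0.        ,  0.        ,  0.        ]), 'eye': array([ 1.23660952, -0.28816287,  0.99595992]), 'attitude': array([[ 0.43060136, -0.71316521,  0
[... 170 characters left out ...]
': 214.91440447672005, 'dist_coeffs': array([-0.09037193,  0.        ,  0.        ,  0.        ,  0.        ]), 'eye': array([0.36296753, 0.00280789, 1.49783139]), 'attitude': array([[-0.02247395,  0.98604782, -0.1649382 ],
       [-0.99972131, -0.02097287,  0.01083702],
       [ 0.00722659,  0.16513579,  0.98624437]])}
wrist {'vfov': 60.06837082904491, 'cx': 283.2657970212984, 'cy': 209.57934741759377, 'dist_coeffs': array([-0.0530602,  0.       ,  0.       ,  0.       ,  0.       ]), 'eye': array([0.12676973, 0.64201677, 0.37316653]), 'attitude': array([[ 0.29647214, -0.91803915, -0.26326489],
       [ 0.95503818,  0.28425716,  0.08426118],
       [-0.00252013, -0.27640911,  0.96103676]])}
```

View pics/scene0.png

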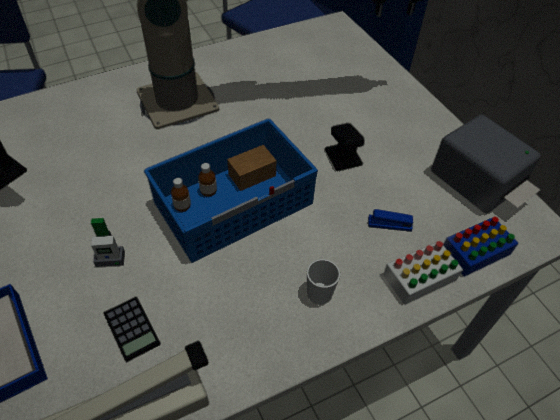

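View pics/top0.png

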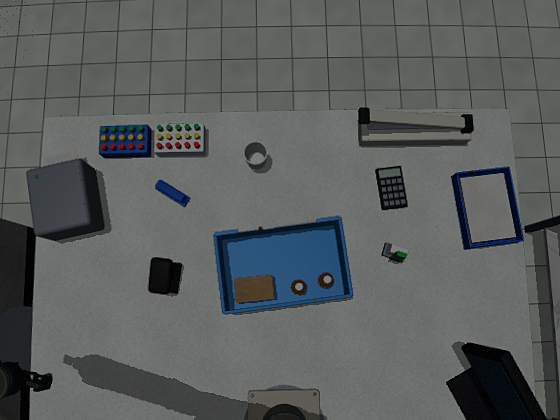

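View pics/wrist0.png

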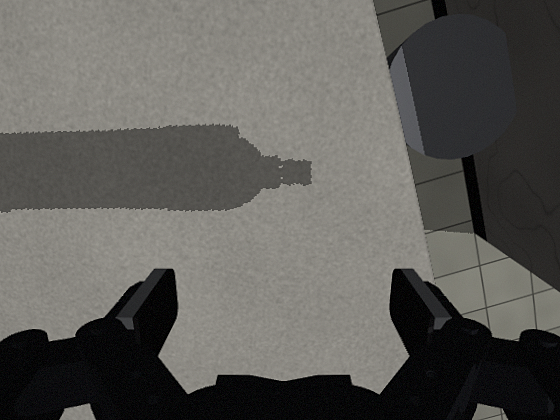

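The scene view shows the dock with the logger at about (107,245), green grip at (99,226), the red stop at (271,190) and the scanner at (345,150). The top view has the logger at (397,252), on the basket's right (-y) side. I'll zoom in next.

```bash
python3 - <<'E'
from h import *
p,d,c=load('scene0')
a=cv2.resize(p[110:280,70:340],None,fx=2.9,fy=2.9,interpolation=cv2.INTER_CUBIC)
cv2.imwrite('pics/z1.png',a[:,:,::-1])
p,d,c=load('top0')
a=cv2.resize(p[200:330,205:425],None,fx=3.6,fy=3.6,interpolation=cv2.INTER_CUBIC)
cv2.imwrite('pics/z2.png',a[:,:,::-1])
E
```

```text
(no output)
```

View pics/z1.png

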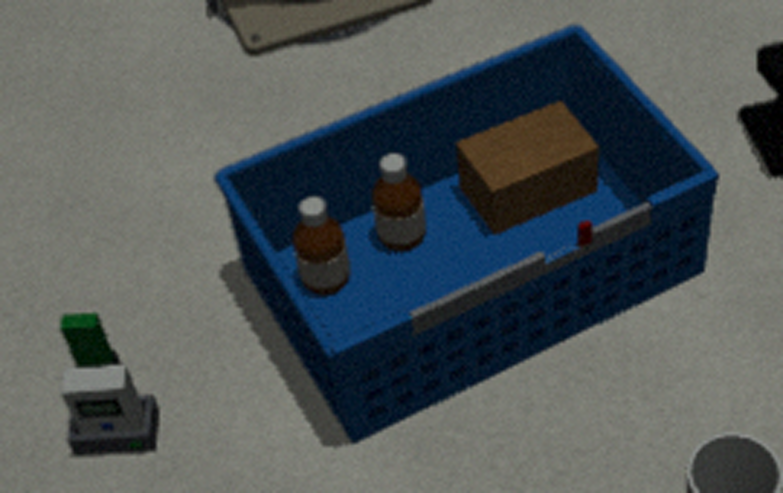

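View pics/z2.png

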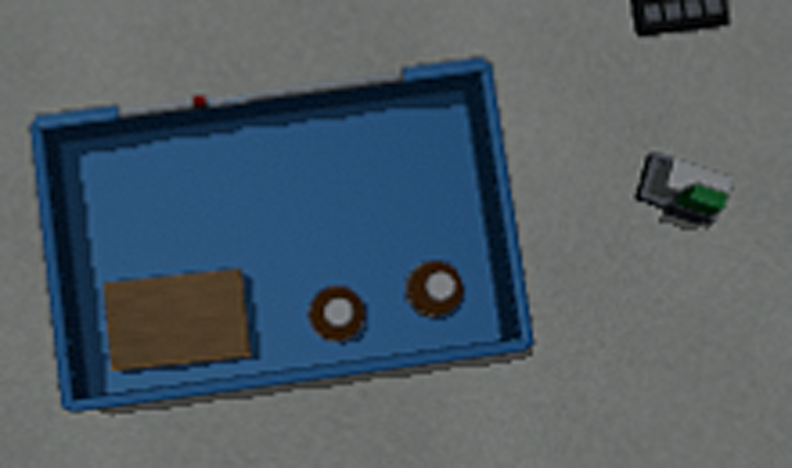

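```bash
python3 - <<'E'
from h import *
for n in ('top0','scene0'):
    p,d,c=load(n); hsv=cv2.cvtColor(p,cv2.COLOR_RGB2HSV)
    def sel(m):
        v,u=np.nonzero(m&(d>0)); return pts(c,np.c_[u,v],d[v,u]),np.c_[u,v]
    H,S,V=[hsv[...,i].astype(int) for i in range(3)]
    u0,u1,v0,v1=(205,360,205,320) if n=='top0' else (140,325,115,265)
    box=np.zeros(H.shape,bool); box[v0:v1,u0:u1]=1
    P,uv=sel((H>98)&(H<125)&(S>100)&box)
    k=(P[:,2]>0.117)&(P[:,2]<.137); Q=P[k]; print(n,'blue z pct',np.percentile(P[:,2],[50,90,95,98,99.5]),k.sum())
    print(' rect',cv2.minAreaRect(Q[:,:2].astype(np.float32)), np.median(Q[:,2]))
    P,uv=sel(((H<8)|(H>172))&(S>120)&(V>60)&box); P2=P[P[:,2]>.1]; print(' red',len(P2),P2.mean(0) if len(P2) else P, uv.mean(0),P[:,2].min(),P[:,2].max(), uv.min(0),uv.max(0))
    gb=np.zeros(H.shape,bool)
    if n=='top0': gb[235:270,375:415]=1
    else: gb[210:270,85:130]=1
    P,uv=sel((H>50)&(H<75)&(S>120)&gb); print(' green',len(P),P.mean(0),P[:,2].max())
    k=P[:,2]>.12; Q=P[k]; 
    if k.sum()>3: print(' greentop',k.sum(),Q.mean(0),cv2.minAreaRect(Q[:,:2].astype(np.float32)), uv[k].mean(0))
    P,uv=sel((S<40)&(V>130)&gb);k=P[:,2]>.06;print(' white',k.sum(),P[k].mean(0) if k.any() else 0, np.percentile(P[:,2],[5,50,95]) if len(P) else 0)
E
```

```text
top0 blue z pct [0.00870511 0.1240598  0.12719294 0.12948522 0.13214052] 1248
 rect ((0.45590344071388245, -0.004794269800186157), (0.2255953550338745, 0.35863301157951355), 6.37103271484375) 0.12608611388788138
 red 6 [0.55713476 0.05422964 0.1358878 ] [260.  227.5] 0.13366455328501825 0.13822002485974272 [259 227] [261 228]
 green 74 [ 0.473913   -0.3297896   0.11943027] 0.13711179372540894
 greentop 47 [ 0.47487033 -0.33116943  0.13034179] ((0.47560951113700867, -0.33129075169563293), (0.02451917715370655, 0.012590085156261921), 70.6052017211914) [400.82978723 254.36170213]
 white 16 [ 0.49281387 -0.33045086  0.07868685] [0.07590041 0.07909828 0.08161777]
scene0 blue z pct [0.0609591  0.12204074 0.12539348 0.12777956 0.13009564] 1514
 rect ((0.45742201805114746, -0.003980755805969238), (0.23036158084869385, 0.361484169960022), 6.415910720825195) 0.12453099790322236
 red 4 [0.55885852 0.05396228 0.13841046] [270.75 187.25] 0.13667706815545755 0.13925866367261652 [270 187] [272 188]
 green 229 [ 0.48290749 -0.33164139  0.10529664] 0.13237165675199936
 greentop 83 [ 0.47815513 -0.33204731  0.12779453] ((0.4778878390789032, -0.33268609642982483), (0.02689378708600998, 0.015086961910128593), 77.23909759521484) [ 97.09638554 221.46987952]
 white 92 [ 0.49076566 -0.33683059  0.07758194] [0.0744195  0.0776678  0.08009336]
```

```bash
python3 -m handwheel '[[-0.132,0.321,-0.07,0,0,0.06,1],[-0.132,0.321,-0.07,0,0,0.06,1],[-0.132,0.321,-0.07,0,0,0.06,1],[-0.132,0.321,-0.07,0,0,0.1,1],[-0.132,0.321,-0.07,0,0,0.1,1],[-0.132,0.321,-0.07,0,0,0.1,1],[-0.132,0.321,-0.07,0,0,0.15,1],[-0.132,0.321,-0.07,0,0,0.15,1],[-0.132,0.321,-0.07,0,0,0.15,1],[-0.377,0.543,-0.07,0,0,0.2,1],[-0.377,0.543,-0.07,0,0,0.2,1],[-0.377,0.543,-0.07,0,0,0.2,1],[-0.377,0.543,-0.07,0,0,0.2,1],[-0.377,0.543,-0.07,0,0,0.2,1],[-0.377,0.543,-0.07,0,0,0.2,1],[-0.377,0.543,-0.07,0,0,0.2,1],[-0.377,0.543,-0.07,0,0,0.2,1],[-0.377,0.543,-0.07,0,0,0.2,1]]' 40
python3 - <<'E'
from h import *
s=get_state(); print(s['ee_rot'])
cap('wrist','w1')
E
```

```text
time: 1.65
position: [0.6023, 0.0882, 0.3016]
ee_rot: [[1.0, -0.0, 0.003], [-0.0, -1.0, -0.007], [0.003, 0.007, -1.0]]
force: [1.4, -0.7, 0.8]
gripper_width: 1.0
[[ 9.99996470e-01 -7.84676238e-05  2.65605540e-03]
 [-5.94078739e-05 -9.99974256e-01 -7.17527939e-03]
 [ 2.65655005e-03  7.17509627e-03 -9.99970730e-01]]
```

View pics/w1.png

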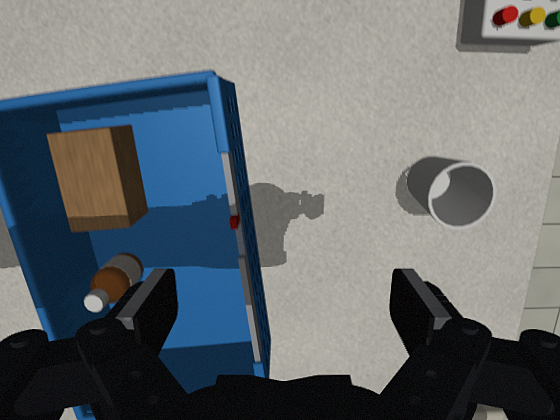

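The wrist view looks down on the far rim. The rail runs from (222,152) to about (258,360), with the red stop at (234,222) and the notch just below it to about row 250.

```bash
python3 - <<'E'
from h import *
p,d,c=load('w1')
a=cv2.resize(p[140:370,190:290],None,fx=2.6,fy=2.6,interpolation=cv2.INTER_CUBIC)
a=np.hstack([a,cv2.resize(p[190:290,200:280],None,fx=5.9,fy=5.98,interpolation=cv2.INTER_CUBIC)[:598]])
cv2.imwrite('pics/z3.png',a[:,:,::-1])
E
```

```text
(no output)
```

View pics/z3.png

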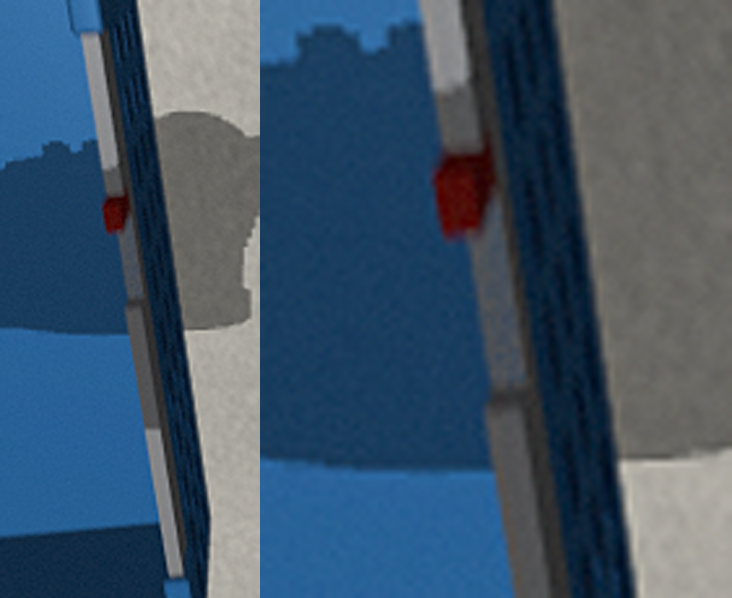

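```bash
python3 - <<'E'
from h import *
p,d,c=load('w1')
L=[(82,32),(100,33),(160,577),(182,577)]
uv=[(190+a/2.6,140+b/2.6) for a,b in L]
P=plane(c,uv,.125); print(P)
A=(P[0]+P[1])/2;B=(P[2]+P[3])/2
print('mid',(A+B)/2,'len',np.linalg.norm(A-B),'yaw',np.degrees(np.arctan2(-(A-B)[0],(A-B)[1])))
R=[(227,400),(265,395)]
print('notch -y edge',plane(c,[(200+a/5.9,190+b/5.98) for a,b in R],.125))
# stop top face corners at z .137
print('stop top',plane(c,[(200+a/5.9,190+b/5.98) for a,b in [(172,180),(230,152),(215,205),(185,230)]],.137))
# depth
for u,v in [(225,170),(236,240),(247,290),(252,330),(234,222)]:
    print(u,v,pts(c,[(u,v)],[d[v,u]]))
E
```

```text
[[ 0.5492015   0.11815124  0.125     ]
 [ 0.55526985  0.11780125  0.125     ]
 [ 0.56993956 -0.10219632  0.125     ]
 [ 0.57888903 -0.1021653   0.125     ]]
mid [0.56332498 0.00789772 0.125     ] len 0.221271374264222 yaw 5.752569401642194
notch -y edge [[0.56067464 0.01873474 0.125     ]
 [0.56684966 0.01961094 0.125     ]]
stop top [[0.55520701 0.05958998 0.137     ]
 [0.5641121  0.06395827 0.137     ]
 [0.56155668 0.05566921 0.137     ]
 [0.55685145 0.05171237 0.137     ]]
225 170 [[0.55146562 0.10233087 0.12432481]]
236 240 [[ 0.54272456 -0.01021597  0.00662701]]
247 290 [[ 0.5677488  -0.01676769  0.12478078]]
252 330 [[ 0.5715894  -0.06189857  0.12598917]]
234 222 [[0.55957831 0.05809874 0.13785609]]
```

```bash
python3 - <<'E'
from h import *
p,d,c=load('w1')
hsv=cv2.cvtColor(cv2.GaussianBlur(p,(3,3),0),cv2.COLOR_RGB2HSV); S=hsv[...,1].astype(float)
L=[]
for v in list(range(157,205))+list(range(262,350)):
    x0=int(222+(v-152)*36/208)
    seg=S[v,x0-12:x0+5]; g=np.diff(seg); i=np.argmin(g)
    L.append((x0-12+i+.5,v+0.0))
L=np.array(L); P=plane(c,L,.125)
q=np.polyfit(P[:,1],P[:,0],1); r_=P[:,0]-np.polyval(q,P[:,1]); k=abs(r_)<.0015
q=np.polyfit(P[k,1],P[k,0],1); print(k.mean(),q,np.degrees(np.arctan(-q[0])),P[k,1].min(),P[k,1].max(), 'resid',np.std(P[k,0]-np.polyval(q,P[k,1])))
# cloud of rail top
v,u=np.mgrid[150:362,200:275]; v=v.ravel();u=u.ravel(); X=pts(c,np.c_[u,v],d[v,u])
k=(abs(X[:,2]-.125)<.003)&(S[v,u]<70); X=X[k]
m=cv2.minAreaRect(X[:,:2].astype(np.float32)); print(k.sum(),X.mean(0),m)
q=np.polyfit(X[:,1],X[:,0],1);print(q,np.degrees(np.arctan(-q[0])), X[:,1].min(),X[:,1].max())
E
```

```text
1.0 [-0.11307391  0.56168062] 6.45125610934605 -0.08582234688516963 0.1140284893148198 resid 0.0003971436271686464
1127 [0.56396154 0.01249611 0.12504503] ((0.5641906261444092, 0.008405134081840515), (0.007706998847424984, 0.22045297920703888), 5.903336524963379)
[-0.11162181  0.56535637] 6.369094362634319 -0.10124677656575387 0.11844340289207284
```

```bash
python3 -m handwheel '[[-0.04,0.25,0.02,0,0,0.047,1],[-0.04,0.25,0.02,0,0,0.047,1],[-0.04,0.25,0.02,0,0,0.047,1],[-0.04,0.25,0.02,0,0,0.047,1],[-0.04,0.25,0.02,0,0,0.047,1],[-0.04,0.25,0.02,0,0,0.047,1],[-0.126,0.41,0.02,0,0,0.047,1],[-0.126,0.41,0.02,0,0,0.047,1],[-0.126,0.41,0.02,0,0,0.047,1],[-0.126,0.41,0.02,0,0,0.047,1],[-0.126,0.41,0.02,0,0,0.047,1],[-0.126,0.41,0.02,0,0,0.047,1],[-0.126,0.41,0.02,0,0,0.047,1]]'
python3 - <<'E'
from h import *
cap('wrist','w2')
E
```

```text
time: 2.78
position: [0.4786, -0.3119, 0.2811]
ee_rot: [[0.96, -0.28, 0.0], [-0.28, -0.96, 0.001], [-0.0, -0.001, -1.0]]
force: [0.5, -0.5, 0.5]
gripper_width: 1.0
```

View pics/w2.png

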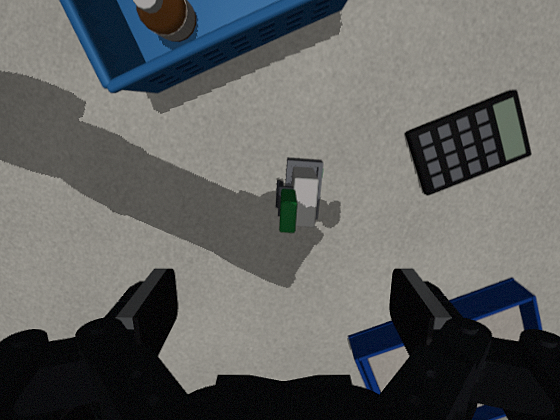

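The logger is near the centre of the view: green grip at (288,210), white case top at (306,200), dock edge at (305,160). It looks nearly aligned with the jaws.

```bash
python3 - <<'E'
from h import *
p,d,c=load('w2'); hsv=cv2.cvtColor(p,cv2.COLOR_RGB2HSV); H,S,V=[hsv[...,i].astype(int) for i in range(3)]
b=np.zeros(H.shape,bool); b[150:245,265:345]=1
v,u=np.nonzero((H>45)&(H<80)&(S>100)&b); X=pts(c,np.c_[u,v],d[v,u]); print(len(X),np.percentile(X[:,2],[2,50,98]))
k=X[:,2]>.12; print('greentop',k.sum(),X[k].mean(0),cv2.minAreaRect(X[k][:,:2].astype(np.float32)))
v,u=np.mgrid[150:245,265:345];v=v.ravel();u=u.ravel();X=pts(c,np.c_[u,v],d[v,u])
k=abs(X[:,2]-.078)<.003; print('casetop',k.sum(),X[k].mean(0),cv2.minAreaRect(X[k][:,:2].astype(np.float32)))
k2=(abs(X[:,2]-.024)<.005); print('dockrim',k2.sum(),cv2.minAreaRect(X[k2][:,:2].astype(np.float32)))
print(np.histogram(X[:,2],bins=np.arange(0,.14,.01)))
a=cv2.resize(p[145:245,260:350],None,fx=5.5,fy=5.5,interpolation=cv2.INTER_CUBIC);cv2.imwrite('pics/z4.png',a[:,:,::-1])
E
```

```text
662 [0.08313614 0.1296492  0.13149011]
greentop 507 [ 0.47756427 -0.3298141   0.13361336] ((0.4890318810939789, -0.2956785261631012), (0.10487784445285797, 0.013436200097203255), 71.71318054199219)
casetop 1117 [ 0.49290355 -0.33633322  0.07800535] ((0.48630911111831665, -0.33629435300827026), (0.0499119907617569, 0.038039449602365494), 70.2957534790039)
dockrim 491 ((0.49388670921325684, -0.3385266363620758), (0.06556127220392227, 0.04016593471169472), 69.61067962646484)
(array([2814,   92,  484,   40,  115,   55,   56, 1146,   40,   32,   43,
         49,  291,  249]), array([0.  , 0.01, 0.02, 0.03, 0.04, 0.05, 0.06, 0.07, 0.08, 0.09, 0.1 ,
       0.11, 0.12, 0.13, 0.14]))
```

View pics/z4.png

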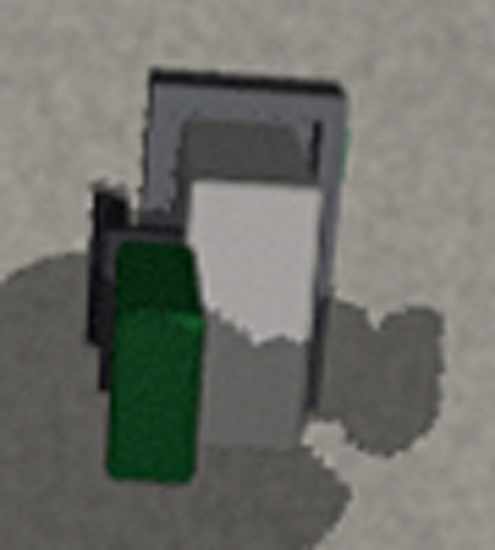

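```bash
cat >> h.py <<'E'
def disp(target,yaw=None):
    s=get_state(); R=s['ee_rot']; D=R.T@(np.array(target)-s['position'])
    y=np.degrees(np.arctan2(R[1,0],R[0,0]))
    print('t',s['time'],'pos',s['position'].round(4),'yaw',y.round(2),'F',s['force'].round(2),'M',s['moment'].round(3),'w',round(s['gripper_width'],3),'tilt',R[2].round(4))
    print('tool shift',D.round(4), '' if yaw is None else 'tool turn z share %.4f'%(-(yaw-y)/360))
E
python3 -c "
from h import *
disp((.4773,-.3328,.16),-20)"
```

```text
t 2.8333 pos [ 0.4796 -0.3104  0.2809] yaw -16.12 F [1.34 0.57 0.  ] M [ 0.062 -0.046 -0.028] w 1.002 tilt [-4.0e-04 -1.9e-03 -1.0e+00]
tool shift [0.0041 0.0224 0.1208] tool turn z share 0.0108
```

```bash
python3 -m handwheel '[[0.004,0.022,0.04,0,0,0.011,1],[0.004,0.022,0.08,0,0,0.011,1],[0.004,0.022,0.115,0,0,0.011,1],[0.004,0.022,0.115,0,0,0.011,1],[0.004,0.022,0.115,0,0,0.011,1]]'
python3 -c "
from h import *
disp((.4773,-.3328,.09),-20)"
```

```text
time: 3.25
position: [0.4768, -0.3315, 0.1649]
ee_rot: [[0.94, -0.342, -0.003], [-0.342, -0.94, 0.004], [-0.004, -0.002, -1.0]]
force: [0.1, -0.0, 0.3]
gripper_width: 1.002
t 3.25 pos [ 0.4768 -0.3315  0.1649] yaw -19.98 F [ 0.15 -0.02  0.32] M [-0.035 -0.027 -0.035] w 1.002 tilt [-0.0042 -0.0022 -1.    ]
tool shift [0.0012 0.0012 0.0749] tool turn z share 0.0000
```

```bash
python3 -m handwheel '[[0.001,0.001,0.02,0,0,0,1],[0.001,0.001,0.04,0,0,0,1],[0.001,0.001,0.06,0,0,0,1],[0.001,0.001,0.075,0,0,0,1],[0.001,0.001,0.075,0,0,0,1],[0.001,0.001,0.075,0,0,0,1]]' 50
python3 - <<'E'
from h import *
disp((.4773,-.3328,.09),-20)
cap('wrist','w3');cap('scene','s3')
E
```

```text
time: 3.75
position: [0.4788, -0.3357, 0.0932]
ee_rot: [[0.939, -0.343, 0.002], [-0.343, -0.939, -0.001], [0.003, 0.0, -1.0]]
force: [-0.6, -0.2, 0.8]
gripper_width: 0.998
t 3.75 pos [ 0.4788 -0.3357  0.0932] yaw -20.07 F [-0.58 -0.15  0.84] M [0.05  0.022 0.051] w 0.998 tilt [ 2.7e-03  1.0e-04 -1.0e+00]
tool shift [-0.0024 -0.0022  0.0032] tool turn z share -0.0002
```

View pics/w3.png

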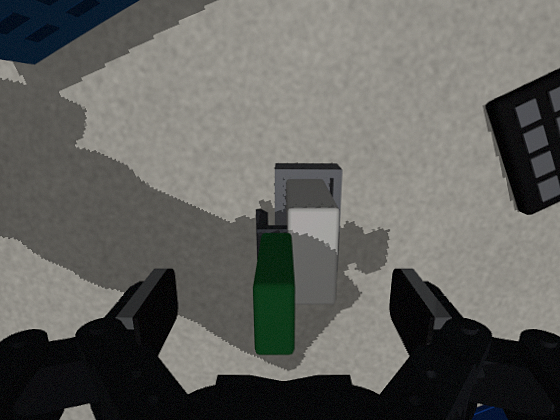

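The grip's top spans columns 254–294, centred at 274, against a tool centre of 283. The tool is therefore about 2.5 mm too far along +x, as the state also says. I'll correct that and close.

```bash
python3 -m handwheel '[[-0.0025,-0.002,0.003,0,0,0,1],[-0.0025,-0.002,0.003,0,0,0,1],[-0.0025,-0.002,0.003,0,0,0,0.3],[-0.0025,-0.002,0.003,0,0,0,-0.3],[-0.0025,-0.002,0.003,0,0,0,-0.6],[-0.0025,-0.002,0.003,0,0,0,-0.8],[-0.0025,-0.002,0.003,0,0,0,-1],[-0.0025,-0.002,0.003,0,0,0,-1],[-0.0025,-0.002,0.003,0,0,0,-1],[-0.0025,-0.002,0.003,0,0,0,-1],[-0.0025,-0.002,0.003,0,0,0,-1],[-0.0025,-0.002,0.003,0,0,0,-1]]' 50
python3 - <<'E'
from h import *
disp((.4773,-.3328,.09),-20)
cap('wrist','w4')
E
```

```text
time: 4.85
position: [0.4755, -0.3332, 0.0884]
ee_rot: [[0.939, -0.345, 0.0], [-0.345, -0.939, -0.0], [0.001, 0.0, -1.0]]
force: [0.3, -1.0, 1.1]
gripper_width: 0.157
t 4.85 pos [ 0.4755 -0.3332  0.0884] yaw -20.17 F [ 0.29 -0.96  1.13] M [-0.16  -0.226 -0.032] w 0.157 tilt [ 5.e-04  2.e-04 -1.e+00]
tool shift [ 0.0015 -0.001  -0.0016] tool turn z share -0.0005
```

View pics/w4.png

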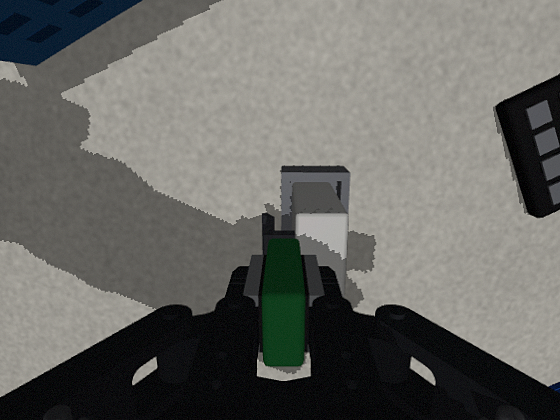

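```bash
python3 -m handwheel '[[0,0,-0.005,0,0,0,-1],[0,0,-0.015,0,0,0,-1],[0,0,-0.03,0,0,0,-1],[0,0,-0.045,0,0,0,-1],[0,0,-0.065,0,0,0,-1],[0,0,-0.085,0,0,0,-1],[0,0,-0.105,0,0,0,-1],[0,0,-0.125,0,0,0,-1],[0,0,-0.145,0,0,0,-1],[0,0,-0.16,0,0,0,-1],[0,0,-0.16,0,0,0,-1],[0,0,-0.16,0,0,0,-1]]'
python3 - <<'E'
from h import *
disp((.4773,-.3328,.25),-20)
cap('wrist','w5')
E
```

```text
time: 5.9
position: [0.4752, -0.333, 0.249]
ee_rot: [[0.939, -0.345, 0.001], [-0.345, -0.939, -0.0], [0.001, -0.0, -1.0]]
force: [0.0, 0.1, -2.2]
gripper_width: 0.159
t 5.9 pos [ 0.4752 -0.333   0.249 ] yaw -20.17 F [ 0.03  0.11 -2.22] M [ 0.068  0.006 -0.011] w 0.159 tilt [ 0.0011 -0.     -1.    ]
tool shift [ 0.0019 -0.0009 -0.001 ] tool turn z share -0.0005
```

View pics/w5.png

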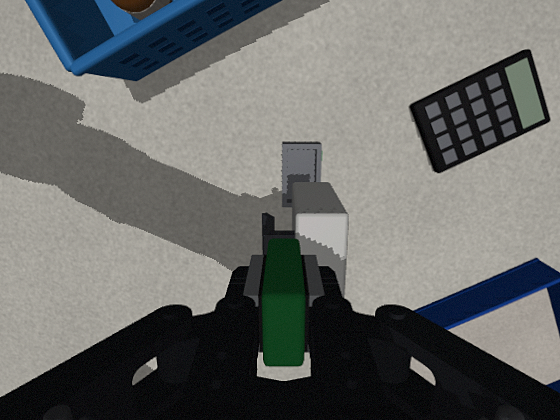

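```bash
python3 -m handwheel '[[-0.001,-0.015,0,0,0,-0.005,-1],[-0.003,-0.04,0,0,0,-0.012,-1],[-0.005,-0.07,0,0,0,-0.02,-1],[-0.007,-0.1,0,0,0,-0.028,-1],[-0.009,-0.13,0,0,0,-0.036,-1],[-0.011,-0.16,0,0,0,-0.044,-1],[-0.013,-0.19,0,0,0,-0.052,-1],[-0.015,-0.22,0,0,0,-0.06,-1],[-0.017,-0.25,0,0,0,-0.066,-1],[-0.019,-0.28,0,0,0,-0.07,-1],[-0.021,-0.305,0,0,0,-0.074,-1],[-0.021,-0.325,0,0,0,-0.074,-1],[-0.021,-0.325,0,0,0,-0.074,-1],[-0.021,-0.325,0,0,0,-0.074,-1]]'
python3 - <<'E'
from h import *
disp((.5673,-.0214,.2),6.4)
cap('wrist','w6')
E
```

```text
time: 7.12
position: [0.5668, -0.0181, 0.2468]
ee_rot: [[0.993, 0.117, -0.003], [0.117, -0.993, 0.001], [-0.003, -0.001, -1.0]]
force: [-1.5, -0.8, -2.6]
gripper_width: 0.16
t 7.1167 pos [ 0.5668 -0.0181  0.2468] yaw 6.74 F [-1.45 -0.84 -2.6 ] M [-0.005 -0.045  0.021] w 0.16 tilt [-0.003 -0.001 -1.   ]
tool shift [0.0003 0.0034 0.0468] tool turn z share 0.0010
```

View pics/w6.png

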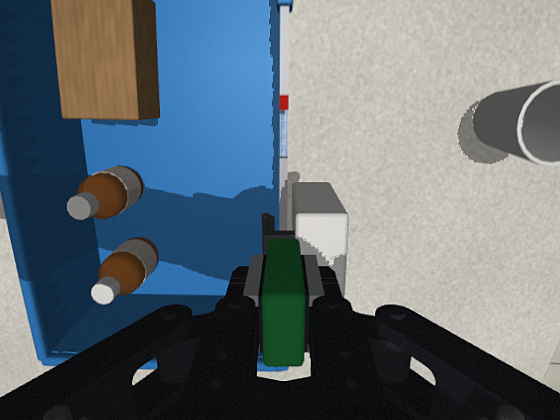

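The carried logger is upright over the rim. The rail runs nearly vertically in the picture at columns 279–288, with the red stop at (284,102), the notch at rows 110–157 and the hook tail at (267,230).

```bash
python3 - <<'E'
from h import *
p,d,c=load('w6'); s=get_state()
T=s['position'];R=s['ee_rot']
hsv=cv2.cvtColor(cv2.GaussianBlur(p,(3,3),0),cv2.COLOR_RGB2HSV); S=hsv[...,1].astype(float);H=hsv[...,0].astype(int);V=hsv[...,2].astype(int)
L=[]
for v in list(range(15,92))+list(range(160,172)):
    seg=S[v,268:292];i=np.argmin(np.diff(seg)); L.append((268+i+.5,v))
P=plane(c,L,.125); q=np.polyfit(P[:,1],P[:,0],1); k=abs(P[:,0]-np.polyval(q,P[:,1]))<.001; q=np.polyfit(P[k,1],P[k,0],1)
print('inner edge',q,np.degrees(np.arctan(-q[0])),k.mean())
Q=(P-T)@R; print('in tool x (inner edge) at tool y:',Q[0],Q[-1])
# notch edges / stop along rail, column 284
for v in range(88,165,2): print(v,p[v,284],d[v,284].round(4),end=' | ')
print()
# grip sides in row 300 at depth; case/hook pixels
v,u=np.mgrid[180:300,255:360];v=v.ravel();u=u.ravel();X=(pts(c,np.c_[u,v],d[v,u])-T)@R
ok=(d[v,u]>0)&(d[v,u]<.25);X=X[ok];u=u[ok];v=v[ok]
print('z hist',np.histogram(X[:,2],bins=np.arange(-.06,.06,.01)))
for row in (215,225,232,237):
    k=v==row; 
    print(row,[(a,*(b*1000).round(1)) for a,b in zip(u[k],X[k])][::6])
E
```

```text
inner edge [-0.11352835  0.56134723] 6.4769637032065965 1.0
in tool x (inner edge) at tool y: [-0.00185582 -0.13146182  0.12215109] [-0.00247505 -0.02618611  0.12216344]
88 [198 201 204] 0.2505 | 90 [198 202 205] 0.2508 | 92 [197 204 206] 0.2517 | 94 [188 161 162] 0.2411 | 96 [166  20   9] 0.2401 | 98 [168  30  24] 0.2411 | 100 [164  29  23] 0.2412 | 102 [168  33  26] 0.2422 | 104 [166  29  26] 0.2437 | 106 [168  34  30] 0.2427 | 108 [161  20  12] 0.2442 | 110 [125  97 117] 0.2647 | 112 [ 92 115 138] 0.2661 | 114 [125 149 179] 0.2663 | 116 [170 187 212] 0.2667 | 118 [172 186 208] 0.2668 | 120 [174 190 210] 0.2679 | 122 [147 175 206] 0.2669 | 124 [163 184 210] 0.2683 | 126 [147 175 208] 0.2681 | 128 [192 196 207] 0.2679 | 130 [180 189 210] 0.2698 | 132 [181 191 206] 0.2699 | 134 [156 177 205] 0.27 | 136 [175 187 204] 0.2708 | 138 [174 186 207] 0.2706 | 140 [196 198 206] 0.2709 | 142 [180 190 206] 0.2721 | 144 [174 187 206] 0.2709 | 146 [168 183 203] 0.2734 | 148 [147 173 201] 0.2726 | 150 [167 184 203] 0.2725 | 152 [167 185 204] 0.273 | 154 [178 191 207] 0.2727 | 156 [134 137 141] 0.2
[... 3618 characters left out ...]
, np.float64(5.1), np.float64(-15.9), np.float64(10.8)), (np.int64(298), np.float64(7.8), np.float64(-16.2), np.float64(10.0)), (np.int64(304), np.float64(10.4), np.float64(-16.2), np.float64(9.9)), (np.int64(310), np.float64(13.1), np.float64(-16.5), np.float64(9.3)), (np.int64(316), np.float64(15.9), np.float64(-15.8), np.float64(11.1)), (np.int64(322), np.float64(18.6), np.float64(-15.8), np.float64(11.1)), (np.int64(328), np.float64(21.1), np.float64(-16.4), np.float64(9.5)), (np.int64(334), np.float64(24.1), np.float64(-15.5), np.float64(11.9)), (np.int64(340), np.float64(26.6), np.float64(-16.1), np.float64(10.4)), (np.int64(346), np.float64(29.4), np.float64(-15.9), np.float64(10.9))]
```

```bash
python3 - <<'E'
from h import *
p,d,c=load('w6'); s=get_state(); T=s['position'];R=s['ee_rot']
print('notch edge',(plane(c,[(284,156.5)],.125)-T)@R,'stop -y top edge',(plane(c,[(284,109.5)],.137)-T)@R,'stop +y top',(plane(c,[(284,94)],.137)-T)@R)
for v in (234,238):
    u=np.arange(255,275);X=(pts(c,np.c_[u,np.full(20,v)],d[v,u])-T)@R
    print([(int(a),*(b*1000).round(1),tuple(map(int,p[v,a]))) for a,b in zip(u,X)])
v=330;u=np.arange(255,312,3);X=(pts(c,np.c_[u,np.full(len(u),v)],d[v,u])-T)@R
print([(int(a),*(b*1000).round(1)) for a,b in zip(u,X)])
E
```

```text
notch edge [[ 0.00152845 -0.03687934  0.12215129]] stop -y top edge [[ 0.00137997 -0.07019445  0.11014829]] stop +y top [[ 0.00133868 -0.08023594  0.11014739]]
[(255, np.float64(-30.5), np.float64(66.3), np.float64(241.4), (26, 69, 108)), (256, np.float64(-29.3), np.float64(66.2), np.float64(241.2), (28, 71, 109)), (257, np.float64(-28.3), np.float64(66.6), np.float64(242.4), (29, 70, 109)), (258, np.float64(-27.2), np.float64(66.6), np.float64(242.5), (31, 72, 111)), (259, np.float64(-26.0), np.float64(66.1), np.float64(241.1), (32, 72, 112)), (260, np.float64(-24.8), np.float64(66.2), np.float64(241.2), (30, 73, 112)), (261, np.float64(-23.7), np.float64(65.9), np.float64(240.4), (32, 72, 110)), (262, np.float64(-10.4), np.float64(-5.2), np.float64(44.0), (32, 37, 44)), (263, np.float64(-9.9), np.float64(-5.2), np.float64(44.1), (31, 30, 25)), (264, np.float64(-7.5), np.float64(-16.7), np.float64(12.3), (21, 22, 22)), (265, np.float64(-7.1), np.float64(-16.7), np.float64(12.5), (26, 29, 29)), (266, np.float64(-6.5), np.float64(-17.6), np.float64(9.9), (23, 23, 24)), (267, np.float6
[... 2592 characters left out ...]
4(-3.1), np.float64(-41.0)), (279, np.float64(-0.1), np.float64(-4.0), np.float64(-42.4)), (282, np.float64(0.9), np.float64(-3.1), np.float64(-41.1)), (285, np.float64(1.8), np.float64(-3.8), np.float64(-42.0)), (288, np.float64(2.8), np.float64(-3.6), np.float64(-41.7)), (291, np.float64(3.8), np.float64(-3.1), np.float64(-41.1)), (294, np.float64(4.7), np.float64(-3.3), np.float64(-41.3)), (297, np.float64(5.7), np.float64(-3.4), np.float64(-41.5)), (300, np.float64(6.7), np.float64(-3.3), np.float64(-41.3)), (303, np.float64(7.7), np.float64(-2.4), np.float64(-40.0)), (306, np.float64(9.0), np.float64(-0.1), np.float64(-36.6)), (309, np.float64(9.7), np.float64(-1.9), np.float64(-39.3))]
```

```bash
python3 -m handwheel '[[0,0,0.008,0,0,0.0008,-1],[0,0,0.02,0,0,0.0008,-1],[0,0,0.032,0,0,0.0008,-1],[0,0,0.044,0,0,0.0008,-1],[0,0,0.053,0,0,0.0008,-1],[0,0,0.058,0,0,0.0008,-1],[0,0,0.058,0,0,0.0008,-1],[0,0,0.058,0,0,0.0008,-1]]'
python3 - <<'E'
from h import *
disp((.5673,-.0214,.155),6.45)
p,d,c=cap('wrist','w7')
a=cv2.resize(p[0:260,200:400],None,fx=2.3,fy=2.3,interpolation=cv2.INTER_CUBIC);cv2.imwrite('pics/z7.png',a[:,:,::-1])
E
```

```text
time: 7.83
position: [0.5675, -0.0212, 0.1902]
ee_rot: [[0.994, 0.107, -0.0], [0.107, -0.994, -0.0], [-0.0, 0.0, -1.0]]
force: [0.0, 0.4, -1.1]
gripper_width: 0.159
t 7.8333 pos [ 0.5675 -0.0212  0.1902] yaw 6.13 F [ 0.02  0.42 -1.12] M [0.012 0.07  0.005] w 0.159 tilt [-4.e-04  1.e-04 -1.e+00]
tool shift [-0.0003  0.0001  0.0352] tool turn z share -0.0009
```

View pics/z7.png

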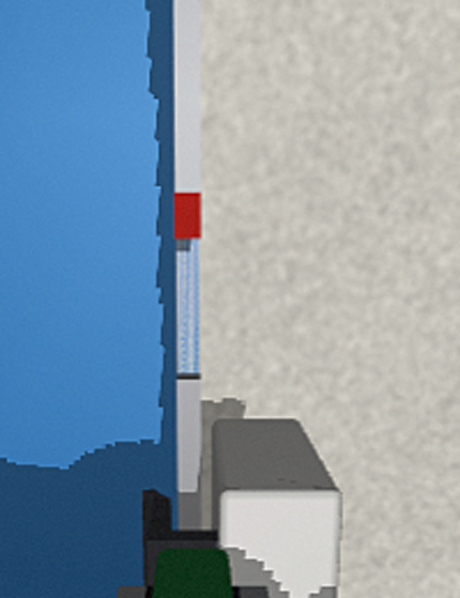

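The rail (columns 175–201 in the zoom) sits in the slot gap between the tail (about 168) and the case (about 215). Lowering on.

```bash
python3 -m handwheel '[[0,0,0.006,0,0,-0.0008,-1],[0,0,0.013,0,0,-0.0008,-1],[0,0,0.02,0,0,-0.0008,-1],[0,0,0.027,0,0,-0.0008,-1],[0,0,0.032,0,0,-0.0008,-1],[0,0,0.035,0,0,-0.0008,-1],[0,0,0.035,0,0,-0.0008,-1],[0,0,0.035,0,0,-0.0008,-1]]'
python3 - <<'E'
from h import *
disp((.5673,-.0214,.142),6.45)
p,d,c=cap('wrist','w8')
a=cv2.resize(p[0:260,200:400],None,fx=2.3,fy=2.3,interpolation=cv2.INTER_CUBIC);cv2.imwrite('pics/z8.png',a[:,:,::-1])
E
```

```text
time: 8.55
position: [0.5676, -0.0208, 0.1551]
ee_rot: [[0.994, 0.113, -0.0], [0.113, -0.994, -0.0], [-0.0, 0.0, -1.0]]
force: [0.1, 0.2, -1.3]
gripper_width: 0.161
t 8.55 pos [ 0.5676 -0.0208  0.1551] yaw 6.47 F [ 0.08  0.22 -1.27] M [0.015 0.037 0.039] w 0.161 tilt [-4.e-04  0.e+00 -1.e+00]
tool shift [-0.0004  0.0006  0.0131] tool turn z share 0.0000
```

View pics/z8.png

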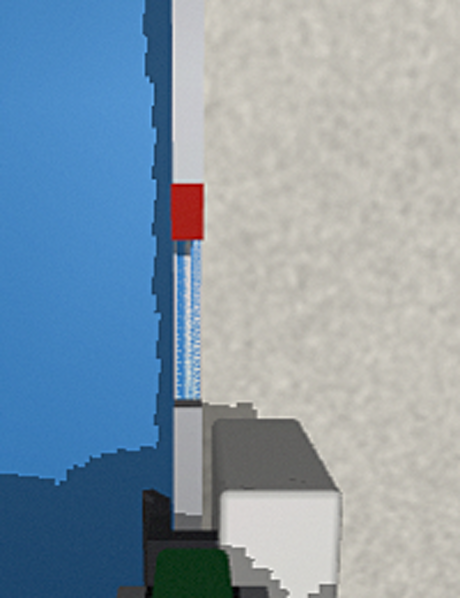

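```bash
python3 -m handwheel '[[0,0,0.002,0,0,0,-1],[0,0,0.004,0,0,0,-1],[0,0,0.006,0,0,0,-1],[0,0,0.008,0,0,0,-1],[0,0,0.009,0,0,0,-1],[0,0,0.01,0,0,0,-1],[0,0,0.011,0,0,0,-1],[0,0,0.011,0,0,0,-1],[0,0,0.011,0,0,0,-1]]'; python3 -c "
from h import *
disp((.5673,-.0214,.142),6.45)"
```

```text
time: 9.35
position: [0.5676, -0.0208, 0.1443]
ee_rot: [[0.994, 0.113, -0.0], [0.113, -0.994, 0.0], [-0.0, -0.0, -1.0]]
force: [-0.3, 0.8, -1.4]
gripper_width: 0.154
t 9.35 pos [ 0.5676 -0.0208  0.1443] yaw 6.47 F [-0.25  0.8  -1.38] M [ 0.03  -0.001 -0.031] w 0.154 tilt [-1.e-04 -0.e+00 -1.e+00]
tool shift [-0.0004  0.0006  0.0023] tool turn z share 0.0000
```

```bash
python3 -m handwheel '[[0,0,0.0005,0,0,0,-1],[0,0,0.001,0,0,0,-1],[0,0,0.001,0,0,0,-1],[0,0,0.001,0,0,0,-1]]'
```

```text
time: 9.68
position: [0.5676, -0.0207, 0.1433]
ee_rot: [[0.994, 0.113, -0.0], [0.113, -0.994, 0.0], [-0.0, -0.0, -1.0]]
force: [-0.3, -0.7, -2.1]
gripper_width: 0.161
```

```bash
python3 -m handwheel '[[0,0,0.0005,0,0,0,-1],[0,0,0.001,0,0,0,-1],[0,0,0.001,0,0,0,-1],[0,0,0.001,0,0,0,-1]]'
```

```text
time: 10.02
position: [0.5676, -0.0207, 0.1423]
ee_rot: [[0.994, 0.113, -0.0], [0.113, -0.994, 0.0], [-0.0, -0.0, -1.0]]
force: [-0.9, -0.8, -2.2]
gripper_width: 0.157
```

```bash
python3 -m handwheel '[[0,0,0.0005,0,0,0,-1],[0,0,0.0005,0,0,0,-1],[0,0,0.0005,0,0,0,-1]]'
```

```text
time: 10.27
position: [0.5676, -0.0207, 0.1418]
ee_rot: [[0.994, 0.113, -0.0], [0.113, -0.994, 0.0], [-0.0, -0.0, -1.0]]
force: [0.4, -0.8, -1.5]
gripper_width: 0.158
```

```bash
python3 -m handwheel '[[0,0,0.0005,0,0,0,-1],[0,0,0.0005,0,0,0,-1],[0,0,0.0005,0,0,0,-1]]'
```

```text
time: 10.52
position: [0.5677, -0.0207, 0.1414]
ee_rot: [[0.994, 0.113, 0.0], [0.113, -0.994, 0.0], [0.0, -0.0, -1.0]]
force: [0.2, 0.3, -0.0]
gripper_width: 0.154
```

```bash
python3 -m handwheel '[[0,0,0.0005,0,0,0,-1],[0,0,0.0005,0,0,0,-1],[0,0,0.0005,0,0,0,-1]]'
```

```text
time: 10.77
position: [0.5677, -0.0208, 0.1413]
ee_rot: [[0.994, 0.113, 0.0], [0.113, -0.994, 0.0], [0.0, -0.0, -1.0]]
force: [-0.9, 0.1, 5.0]
gripper_width: 0.153
```

```bash
python3 -m handwheel '[[0,0,-0.0005,0,0,0,-1],[0,-0.002,-0.0005,0,0,0,-1],[0,-0.005,-0.0005,0,0,0,-1],[0,-0.009,-0.0005,0,0,0,-1],[0,-0.013,-0.0005,0,0,0,-1],[0,-0.017,-0.0005,0,0,0,-1],[0,-0.021,-0.0005,0,0,0,-1],[0,-0.025,-0.0005,0,0,0,-1],[0,-0.029,-0.0005,0,0,0,-1],[0,-0.033,-0.0005,0,0,0,-1],[0,-0.037,-0.0005,0,0,0,-1],[0,-0.041,-0.0005,0,0,0,-1],[0,-0.044,-0.0005,0,0,0,-1],[0,-0.047,-0.0005,0,0,0,-1],[0,-0.049,-0.0005,0,0,0,-1],[0,-0.05,-0.0005,0,0,0,-1],[0,-0.05,-0.0005,0,0,0,-1],[0,-0.05,-0.0005,0,0,0,-1]]'
python3 - <<'E'
from h import *
disp((.5673,-.0214,.142),6.45)
p,d,c=cap('wrist','w9')
a=cv2.resize(p[0:260,200:400],None,fx=2.3,fy=2.3,interpolation=cv2.INTER_CUBIC);cv2.imwrite('pics/z9.png',a[:,:,::-1])
E
```

```text
time: 12.27
position: [0.5618, 0.0296, 0.1412]
ee_rot: [[0.994, 0.113, -0.0], [0.113, -0.994, 0.001], [-0.0, -0.001, -1.0]]
force: [0.4, 0.8, 2.0]
gripper_width: 0.158
t 12.2667 pos [0.5618 0.0296 0.1412] yaw 6.48 F [0.44 0.85 2.  ] M [-0.063  0.043 -0.043] w 0.158 tilt [-4.e-04 -8.e-04 -1.e+00]
tool shift [-0.0003  0.0513 -0.0009] tool turn z share 0.0001
```

View pics/z9.png

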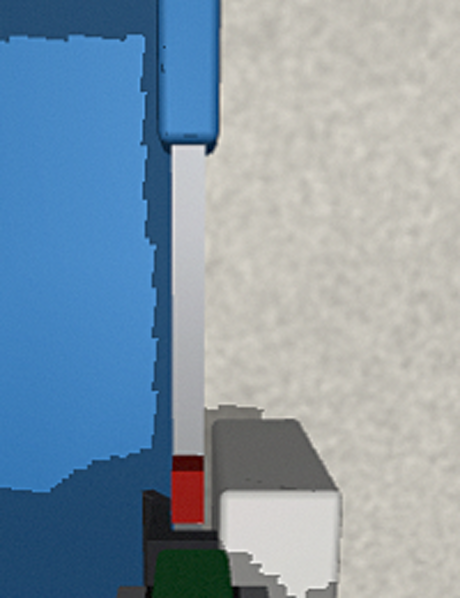

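```bash
python3 - <<'E'
from h import *
p,d,c=load('w9'); s=get_state(); T=s['position'];R=s['ee_rot']
print((plane(c,[(282,523.5/2.3),(282,469/2.3)],.137)-T)@R)
print('hook front',[ (pts(c,[(u,v)],[d[v,u]])-T)@R for u,v in [(275,230),(275,233),(275,236),(285,233)]])
E
python3 -m handwheel '[[0,-0.001,0,0,0,0,-1],[0,-0.002,0,0,0,0,-1],[0,-0.003,0,0,0,0,-1],[0,-0.003,0,0,0,0,-1],[0,-0.003,0,0,0,0,-1]]'
```

```text
[[ 0.00027327 -0.0205737   0.00419627]
 [ 0.00027444 -0.03105657  0.00420531]]
hook front [array([[-0.00595247,  0.02656575,  0.13548851]]), array([[-0.00290152, -0.0156205 ,  0.0111578 ]]), array([[-0.00290019, -0.01432686,  0.01077806]]), array([[ 0.00159665, -0.01521943,  0.01228702]])]
time: 12.73
position: [0.5612, 0.0324, 0.1409]
ee_rot: [[0.994, 0.113, -0.001], [0.113, -0.994, 0.0], [-0.001, -0.0, -1.0]]
force: [0.3, -0.6, -1.6]
gripper_width: 0.161
```

The vertical load has gone, so the hook's rear has passed onto the notch. Feeling for the stop now.

```bash
python3 -m handwheel '[[0,-0.0005,0,0,0,0,-1],[0,-0.001,0,0,0,0,-1],[0,-0.001,0,0,0,0,-1],[0,-0.001,0,0,0,0,-1]]'; python3 -m handwheel '[[0,-0.0005,0,0,0,0,-1],[0,-0.0005,0,0,0,0,-1],[0,-0.0005,0,0,0,0,-1]]'
```

```text
time: 13.07
position: [0.5615, 0.033, 0.1412]
ee_rot: [[0.994, 0.113, -0.0], [0.113, -0.994, 0.0], [-0.0, -0.0, -1.0]]
force: [0.9, -0.3, -1.2]
gripper_width: 0.159
time: 13.32
position: [0.5615, 0.0335, 0.1413]
ee_rot: [[0.994, 0.113, -0.0], [0.113, -0.994, 0.0], [-0.0, -0.0, -1.0]]
force: [-0.2, -0.2, -1.1]
gripper_width: 0.162
```

```bash
python3 -m handwheel '[[0,-0.0005,0,0,0,0,-1],[0,-0.0005,0,0,0,0,-1],[0,-0.0005,0,0,0,0,-1]]'; python3 -m handwheel '[[0,-0.0004,0,0,0,0,-1],[0,-0.0004,0,0,0,0,-1],[0,-0.0004,0,0,0,0,-1]]'
```

```text
time: 13.57
position: [0.5614, 0.034, 0.1413]
ee_rot: [[0.994, 0.113, -0.0], [0.113, -0.994, 0.0], [-0.0, -0.0, -1.0]]
force: [-0.3, 0.1, -2.1]
gripper_width: 0.158
time: 13.82
position: [0.5614, 0.0344, 0.1413]
ee_rot: [[0.994, 0.113, -0.0], [0.113, -0.994, 0.0], [0.0, -0.0, -1.0]]
force: [0.4, -0.5, -1.9]
gripper_width: 0.158
```

```bash
python3 -m handwheel '[[0,-0.0004,0,0,0,0,-1],[0,-0.0004,0,0,0,0,-1],[0,-0.0004,0,0,0,0,-1]]'
```

```text
time: 14.07
position: [0.5614, 0.0347, 0.1413]
ee_rot: [[0.994, 0.113, -0.0], [0.113, -0.994, 0.0], [-0.0, -0.0, -1.0]]
force: [0.3, -0.1, -2.1]
gripper_width: 0.157
```

```bash
python3 -m handwheel '[[0,-0.0004,0,0,0,0,-1],[0,-0.0004,0,0,0,0,-1],[0,-0.0004,0,0,0,0,-1]]'
```

```text
time: 14.32
position: [0.5613, 0.0352, 0.1413]
ee_rot: [[0.994, 0.113, 0.0], [0.113, -0.994, 0.0], [0.0, 0.0, -1.0]]
force: [0.8, 0.3, -0.8]
gripper_width: 0.157
```

```bash
python3 -m handwheel '[[0,-0.0003,0,0,0,0,-1],[0,-0.0003,0,0,0,0,-1],[0,-0.0003,0,0,0,0,-1]]'
```

```text
time: 14.57
position: [0.5613, 0.0352, 0.1413]
ee_rot: [[0.994, 0.112, 0.0], [0.112, -0.994, -0.0], [0.0, 0.0, -1.0]]
force: [0.1, -0.8, -1.8]
gripper_width: 0.16
```

```bash
python3 -m handwheel '[[0,-0.0003,0,0,0,0,-1],[0,-0.0003,0,0,0,0,-1],[0,-0.0003,0,0,0,0,-1]]'
```

```text
time: 14.82
position: [0.5613, 0.0353, 0.1413]
ee_rot: [[0.994, 0.112, 0.0], [0.112, -0.994, -0.001], [0.0, 0.001, -1.0]]
force: [-0.7, -1.7, -2.1]
gripper_width: 0.16
```

```bash
python3 -m handwheel '[[0,-0.0003,0,0,0,0,-1],[0,-0.0003,0,0,0,0,-1],[0,-0.0003,0,0,0,0,-1]]'
```

```text
time: 15.07
position: [0.5613, 0.0353, 0.1413]
ee_rot: [[0.994, 0.112, 0.0], [0.112, -0.994, -0.001], [0.0, 0.001, -1.0]]
force: [-0.4, -3.9, -1.4]
gripper_width: 0.158
```

The stop is met: the tool stalls at y = 0.0353 with about 4 N sideways. Backing off about 1.5 mm and lowering slowly into the notch.

```bash
python3 -m handwheel '[[0,0.001,0,0,0,0,-1],[0,0.002,0,0,0,0,-1],[0,0.0023,0,0,0,0,-1],[0,0.0023,0,0,0,0,-1],[0,0.0023,0.0005,0,0,0,-1],[0,0.0023,0.001,0,0,0,-1],[0,0.0023,0.0015,0,0,0,-1],[0,0.0023,0.0015,0,0,0,-1]]'
```

```text
time: 15.73
position: [0.5613, 0.0339, 0.1396]
ee_rot: [[0.994, 0.113, -0.0], [0.113, -0.994, 0.0], [-0.0, -0.0, -1.0]]
force: [-0.2, -0.1, -2.1]
gripper_width: 0.159
```

```bash
python3 -m handwheel '[[0,0,0.0005,0,0,0,-1],[0,0,0.001,0,0,0,-1],[0,0,0.001,0,0,0,-1],[0,0,0.001,0,0,0,-1]]'
```

```text
time: 16.07
position: [0.5614, 0.0337, 0.1388]
ee_rot: [[0.994, 0.113, -0.0], [0.113, -0.994, 0.0], [-0.0, -0.0, -1.0]]
force: [-0.1, 0.3, -2.1]
gripper_width: 0.158
```

Below rail-top level (0.1414) with no load: it is entering the notch.

```bash
python3 -m handwheel '[[0,0,0.0008,0,0,0,-1],[0,0,0.0016,0,0,0,-1],[0,0,0.0024,0,0,0,-1],[0,0,0.003,0,0,0,-1],[0,0,0.003,0,0,0,-1],[0,0,0.003,0,0,0,-1]]'
```

```text
time: 16.57
position: [0.5614, 0.0337, 0.1357]
ee_rot: [[0.994, 0.113, -0.0], [0.113, -0.994, 0.0], [-0.0, -0.0, -1.0]]
force: [-0.6, -0.1, -1.4]
gripper_width: 0.157
```

```bash
python3 -m handwheel '[[0,0,0.0007,0,0,0,-1],[0,0,0.0014,0,0,0,-1],[0,0,0.002,0,0,0,-1],[0,0,0.0025,0,0,0,-1],[0,0,0.0025,0,0,0,-1],[0,0,0.0025,0,0,0,-1]]'
```

```text
time: 17.07
position: [0.5614, 0.0337, 0.1333]
ee_rot: [[0.994, 0.113, -0.0], [0.113, -0.994, 0.0], [-0.0, -0.0, -1.0]]
force: [0.3, -0.0, -1.3]
gripper_width: 0.16
```

```bash
python3 -m handwheel '[[0,0,0.0005,0,0,0,-1],[0,0,0.001,0,0,0,-1],[0,0,0.001,0,0,0,-1],[0,0,0.001,0,0,0,-1]]'
```

```text
time: 17.4
position: [0.5614, 0.0338, 0.1323]
ee_rot: [[0.994, 0.113, -0.0], [0.113, -0.994, 0.0], [-0.0, -0.0, -1.0]]
force: [-0.0, 0.4, -1.9]
gripper_width: 0.155
```

```bash
python3 -m handwheel '[[0,0,0.0005,0,0,0,-1],[0,0,0.0005,0,0,0,-1],[0,0,0.0005,0,0,0,-1]]'
```

```text
time: 17.65
position: [0.5615, 0.0337, 0.1318]
ee_rot: [[0.994, 0.113, -0.0], [0.113, -0.994, -0.0], [-0.0, -0.0, -1.0]]
force: [0.0, -0.3, -1.6]
gripper_width: 0.155
```

```bash
python3 -m handwheel '[[0,0,0.0004,0,0,0,-1],[0,0,0.0004,0,0,0,-1],[0,0,0.0004,0,0,0,-1]]'
```

```text
time: 17.9
position: [0.5616, 0.0337, 0.1314]
ee_rot: [[0.994, 0.113, 0.0], [0.113, -0.994, 0.0], [0.0, -0.0, -1.0]]
force: [-0.8, -0.1, -1.0]
gripper_width: 0.156
```

```bash
python3 -m handwheel '[[0,0,0.0003,0,0,0,-1],[0,0,0.0003,0,0,0,-1],[0,0,0.0003,0,0,0,-1]]'
```

```text
time: 18.15
position: [0.5615, 0.0337, 0.1314]
ee_rot: [[0.994, 0.113, 0.0], [0.113, -0.994, 0.0], [0.0, -0.0, -1.0]]
force: [-0.8, 0.2, 3.0]
gripper_width: 0.156
```

```bash
python3 -c "
from h import *
disp((.5614,.0337,.1314),6.45)"
```

```text
t 18.15 pos [0.5615 0.0337 0.1314] yaw 6.47 F [-0.77  0.23  3.01] M [-0.015  0.226  0.008] w 0.156 tilt [ 2.e-04 -2.e-04 -1.e+00]
tool shift [-0.0001  0.     -0.    ] tool turn z share 0.0000
```

The hook bottoms out at z = 0.1314, exactly 10 mm below the rail contact, with about 4 N of load. I'll hold briefly and look before releasing.

```bash
python3 -m handwheel '[[0,0,0,0,0,0,-1],[0,0,0,0,0,0,-1],[0,0,0,0,0,0,-1],[0,0,0,0,0,0,-1]]'
python3 - <<'E'
from h import *
p,d,c=cap('wrist','w10'); q,_,_=cap('scene','s10')
a=cv2.resize(p[60:300,180:400],(400,436),interpolation=cv2.INTER_CUBIC)
b=cv2.resize(q[130:250,200:320],(400,400),interpolation=cv2.INTER_CUBIC); b=np.vstack([b,np.zeros((36,400,3),np.uint8)])
cv2.imwrite('pics/z10.png',np.hstack([a,b])[:,:,::-1])
E
```

```text
time: 18.48
position: [0.5615, 0.0337, 0.1314]
ee_rot: [[0.994, 0.113, 0.0], [0.113, -0.994, 0.0], [0.0, -0.0, -1.0]]
force: [-1.3, -0.4, 4.8]
gripper_width: 0.155
```

View pics/z10.png

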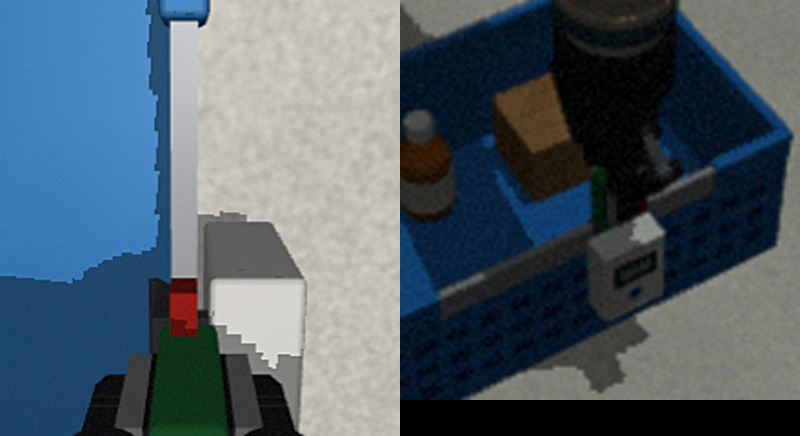

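The wrist view shows the tail inside the rim and the case outside beside the red stop. The scene view shows the logger on the outer wall with its screen out. Releasing.

```bash
python3 -m handwheel '[[0,0,-0.0002,0,0,0,-1],[0,0,-0.0002,0,0,0,-0.6],[0,0,-0.0002,0,0,0,-0.5],[0,0,-0.0002,0,0,0,-0.3],[0,0,-0.0002,0,0,0,-0.1],[0,0,-0.0002,0,0,0,0.1],[0,0,-0.0002,0,0,0,0.2],[0,0,-0.0002,0,0,0,0.2],[0,0,-0.0002,0,0,0,0.2]]' 20
python3 - <<'E'
from h import *
disp((.5614,.0337,.25))
p,d,c=cap('wrist','w11')
E
```

```text
time: 19.33
position: [0.5615, 0.0337, 0.1313]
ee_rot: [[0.994, 0.113, -0.0], [0.113, -0.994, -0.0], [-0.0, 0.0, -1.0]]
force: [1.0, -0.4, -1.1]
gripper_width: 0.6
t 19.3333 pos [0.5615 0.0337 0.1313] yaw 6.47 F [ 0.97 -0.36 -1.08] M [-0.025  0.011 -0.027] w 0.6 tilt [-0.  0. -1.]
tool shift [-1.000e-04 -0.000e+00 -1.187e-01]
```

View pics/w11.png

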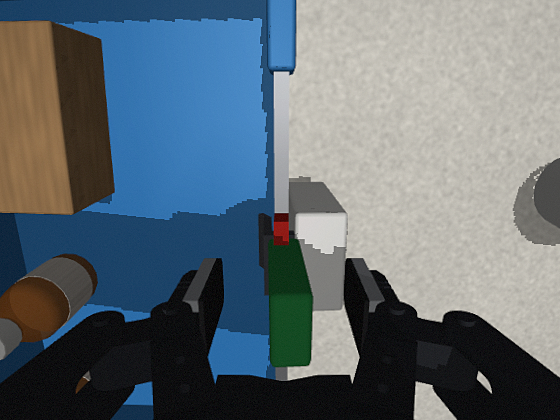

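The fingers are clear on both sides and the logger hangs steady. Withdrawing straight up.

```bash
python3 -m handwheel '[[0,0,-0.005,0,0,0,0.2],[0,0,-0.015,0,0,0,0.2],[0,0,-0.03,0,0,0,0.2],[0,0,-0.05,0,0,0,0.2],[0,0,-0.07,0,0,0,0.2],[0,0,-0.09,0,0,0,0.2],[0,0,-0.11,0,0,0,0.2],[0,0,-0.13,0,0,0,0.2],[0,0,-0.14,0,0,0,0.2],[0,0,-0.14,0,0,0,0.2],[0,0,-0.14,0,0,0,0.2],[0,0,-0.14,0,0,0,0.2]]'
python3 - <<'E'
from h import *
disp((.5614,.0337,.25))
p,d,c=cap('wrist','w12'); q,_,_=cap('scene','s12'); t,_,_=cap('top','t12')
hsv=cv2.cvtColor(p,cv2.COLOR_RGB2HSV);H,S,V=[hsv[...,i].astype(int) for i in range(3)]
v,u=np.nonzero((d>0)&(H>-1)); X=pts(c,np.c_[u,v],d[v,u])
o=np.array([.4565,-.0040]);a=np.radians(6.42);ex=np.array([np.cos(a),np.sin(a)]);ey=np.array([-np.sin(a),np.cos(a)])
B=np.c_[(X[:,:2]-o)@ex,(X[:,:2]-o)@ey,X[:,2]]
k=(abs(B[:,2]-.121)<.005)&(B[:,0]>.113)&(B[:,0]<.15)&(abs(B[:,1]-.025)<.05)&(S[v,u]<60)
print('casetop',k.sum(),B[k].mean(0),B[k].min(0),B[k].max(0),cv2.minAreaRect(B[k][:,:2].astype(np.float32)))
k=(H[v,u]>45)&(H[v,u]<80)&(S[v,u]>100)&(B[:,2]>.165)&(abs(B[:,0]-.1)<.05)&(abs(B[:,1]-.025)<.05)
print('griptop',k.sum(),B[k].mean(0),cv2.minAreaRect(B[k][:,:2].astype(np.float32)))
a=cv2.resize(p,(440,330)); b=cv2.resize(q[110:260,140:340],(440,330),interpolation=cv2.INTER_CUBIC)
cv2.imwrite('pics/z12.png',np.hstack([a[:,:,::-1][:, :360],b[:,:,::-1]]))
E
```

```text
time: 20.38
position: [0.5607, 0.0338, 0.2703]
ee_rot: [[0.994, 0.113, -0.002], [0.113, -0.994, -0.0], [-0.002, -0.0, -1.0]]
force: [-0.6, -0.0, 0.1]
gripper_width: 0.599
t 20.3833 pos [0.5607 0.0338 0.2703] yaw 6.47 F [-0.58 -0.02  0.13] M [-0.065  0.042  0.018] w 0.599 tilt [-1.9e-03 -2.0e-04 -1.0e+00]
tool shift [0.0007 0.0002 0.0203] 
casetop 1363 [0.12792365 0.0291943  0.12011072] [0.11365249 0.00157011 0.11603148] [0.13823716 0.05118053 0.12422316] ((0.12594863772392273, 0.026373330503702164), (0.024567050859332085, 0.04962033033370972), 0.051928937435150146)
griptop 1496 [0.10271895 0.03150537 0.24894199] ((0.09996826946735382, 0.02934301272034645), (0.09968356043100357, 0.03440700098872185), 0.27465391159057617)
```

View pics/z12.png

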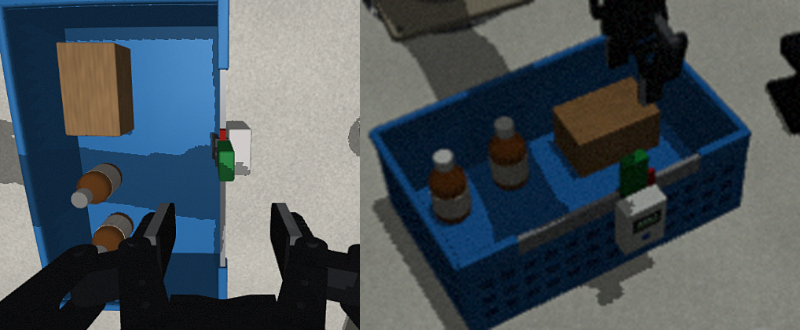

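View pics/t12.png

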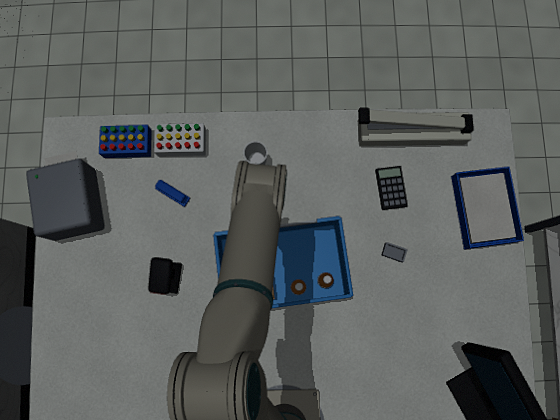

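The logger hangs outside the rim with its screen out and green grip on top. Its case top is at z = 0.120, and it stands square to the rim. Nothing else has moved: the top view shows the cup, calculator, stapler and bottles in place and the dock empty at (394,252).

```bash
python3 -c "
from h import *
print(order.hand_in())"
```

```text
the job is handed in; nothing more can be done
None
```

The logger now hangs by its hook in the notch beside the red stop, case outside and screen facing out. I handed the job in at about 20.5 s; the hand-in reports no verdict.

**How it went:**
- **Along the rim:** I lowered the hook onto the rail until it pressed with about 6 N, then slid it along. It met the stop at about 4 N.
- **Into the notch:** I backed off about 1.5 mm and felt it down. It bottomed exactly 10 mm below the rail-top contact, pressing with about 4 to 6 N, and I held it there before opening the fingers.

**Last checks in the images, after the hand had withdrawn:**
- The case-top measurement puts the logger's origin at about x = 126, y = 26 and z = 50 mm in the basket frame, inside the required ranges.
- It is square to the rim within about 0.1°.
- The dock is empty, the fingers are clear, and nothing else looks disturbed. The carton and the two bottles stand as before, although the arm partly hid the basket in the top view.

**Check that gave nothing usable:** the measurement of the green grip's top mixed in gripper pixels, so I did not use it. Uprightness I judged only by eye, from the scene and wrist views.

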